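# Load the filter cassette and set the focus ring to the orange index

### The job

Get the optical test head ready: first seat the white filter cassette flat and fully home in the rectangular pocket on top of the aluminium box. Then, with the cassette in place, turn the gold focus ring until its white line points at the middle of the orange index post (not the green one). Leave the other things on the bench where they are.

Things in the scene. Friction and masses are not known exactly. Their poses are not given: they have to be found in the camera images.
- head: Optical test head: a fixed aluminium box, 150 (x) x 320 (y) x 80 high. Origin: centre of its underside on the bench; z up. On its top are the filter pocket (towards its -y end) and the gold focus ring (towards its +y end).
- pocket (a point): Centre of the floor of the filter pocket, a rectangular recess 51 (x) x 67 (y) with a black floor, 8 deep below the box's top face (its floor is 72 above the bench). Axes as the box's; z up.
- cassette: Filter cassette, loose: a white plate 48 (x) x 64 (y) x 12 thick with amber strips; on top, centred, a red grip rib 12 wide (x) x 40 long (y), its top 34 above the underside. Origin: centre of the underside; z up. Fits the pocket either way round, long side along long side; seated, it stands 4 proud of the box's top. About 0.1 kg. Starts on the bench left or right of the box.
- focus_ring (a joint): Angle of the focus ring (rad), positive anticlockwise seen from above; 0 when its white line points along the box's -x, range -2.1 to 2.1. Stiff: it stays where it is left, needs about 4 N at the lever peg.
- ring_axis (a point): On the axis of the gold focus ring, at the height of the ring's top face (110 above the bench). Ring 90 in diameter, 24 high, with a dark lens in its middle; its white line is edged in black. It turns with the ring: its x axis points along the ring's white line, z up.
- lever_peg (a point): Foot of the lever peg, a black upright peg 12 in diameter and 26 high standing on the ring's top face (from 110 to 136 above the bench) on the white line, 36 from the ring's axis. Pushing it sideways turns the ring.
- orange_mark (a point): Centre of the top of the orange index post, 10 in diameter, 28 high on the box's top (top at 108 above the bench, just below the ring's top face), about 60 to 63 from the ring's axis. Fixed.
- green_mark (a point): The same point of the green index post, same size, across the ring. Not the one to set. Fixed.
- lens_cell: Bystander: dark steel lens cell, a stepped cylinder 52 in diameter, 34 high, loose. It lies on the other side of the box from the cassette. Origin: centre of the underside.
- jar: Bystander: jar with a white cap and a label, 50 in diameter, 60 high, loose. Origin: centre of the underside.
- parts_tray: Bystander: grey divided parts tray 100 x 140 x 25 high, loose. Origin: centre of the underside.

How it is judged (in metres and radians):
On the way, in this order (a step that is already met when the one before it is completed fails the run):
1. the cassette is seated flat and fully home in the pocket (horizontal distance between cassette and pocket below 0.004 m and z of cassette in the frame of pocket between -0.002 and 0.002 m and angle between cassette's own z axis and vertical below 0.04 rad and angle between the x axis of cassette and the x axis of pocket, either way round below 0.08 rad), for 0.2 s.
2. with the cassette still seated, the focus ring's white line points at the orange post and rests there (all of step 1 and y of orange_mark in the frame of ring_axis between -0.004 and 0.004 m and x of orange_mark in the frame of ring_axis above 0.03 m and velocity of joint focus_ring between -0.02 and 0.02 rad/s), for 0.3 s.
At the end, for the whole second after the job is handed in: The cassette rests in the pocket: centre within 4 mm, underside within 2 mm of the pocket floor, level within 0.04 rad, square within 0.08 rad (either way round); and the ring is still with its white line pointing at the orange post, the post's centre within 4 mm of the line (about 3.8 degrees) (all of step 2 and linear speed of cassette below 0.01 m/s); the robot touches nothing.
It fails at once if the lens cell is displaced by more than 20 mm (distance of lens_cell from where it was at the start of the episode above 0.02 m).
It fails at once if the jar is displaced by more than 20 mm (distance of jar from where it was at the start of the episode above 0.02 m).
It fails at once if the parts tray is displaced by more than 20 mm (distance of parts_tray from where it was at the start of the episode above 0.02 m).
It also fails if it takes over 67 s, if anything falls off the work surface, if the arm or the gripper's body presses on something with over 40 N, if the wrist force passes 120 N, or if a joint passes its speed limit or range.

### The arm

A 7-joint arm with a two-finger parallel gripper is mounted at the origin on the work surface. World frame = base frame: x ahead of the robot, y to its left, z up, the work surface at z = 0. Lengths are in mm, angles in rad, forces in N, time in s.
With the tool pointing down it reaches from about 400 to 875 mm from the base axis. Payload 4.4 kg.
Tool frame: the origin (TCP) lies between the finger pads; the fingertips stand 17 mm ahead of it and the grasp point (between the pads) lies 2 mm behind it; z points along the fingers, y is the line along which they close (so a half turn about z gives the same grasp; the last joint's range is limited). The gripper opens to 85 mm and grips with 20 to 120 N. Pads are 22 mm wide; open, the fingers measure 114 mm over their backs; the gripper's body (76 mm by 85 mm) begins 54 mm behind the grasp point. The pads swing forward as they close: fully open they stand 13 mm farther back than shut.
Start: joints at [-1.362, 0.628, 0.038, 1.517, -0.027, 0.996, -0.02], TCP at [176.356, 625.633, 248.313] pointing down, gripper open.
Joint ranges: [-3.06, 3.06], [-0.37, 2.12], [-1.25, 1.32], [0.18, 2.47], [-1.1, 4.24], [0.23, 1.98], [-2.94, 2.94]. Speed limits (rad/s): [2.57, 2.57, 3.14, 3.14, 3.14, 3.14, 3.14].

### API

Orientations are given as [roll, pitch, yaw] about the fixed x, y, z axes, in that order (R = Rz(yaw) Ry(pitch) Rx(roll)).
In Python, from cell import sensors, get_image, ctrl gives the robot as it stands.
- The arm moves only by the tool send_rows, never from a script. Its argument "series" is a list of rows, each a list of 3 entries, a list of its own where there are three numbers: the finger opening in mm, from 0 to 85.4, then the shift along the world's x, y, z in units of 60 mm (1.0 is 60 mm), then the turn, a rotation vector about the world's x, y, z in units of 5 degrees (1.0 is 5 degrees). A call has 1 to 8 rows; each row shifts and turns the commanded pose from where the row before left it; what a row does not reach is not made up. A row lasts 1/8 s, in which the tool goes at most 62.5 mm and 10.7 degrees, less where a joint would pass 70% of its speed; a pose out of reach is approached as far as the arm can. A call is refused whole if a number of a shift passes 1 or a number of a turn 1, either way. A call with a gripper value outside its range is refused whole. The fingers move at their own pace and stop on an object; the grip force is fixed at half the most. Time passes only in rows, so rows that do not move let the fingers close. It gives the time, the measured TCP pose, the force, the opening and the grip force at its end, in the units of the state.
- sensors.read_state(): the state, without advancing time (a new reading comes with each control period).
- get_image(name): name is "scene" or "top"; returns a dict with "img" (420x560x3 uint8, red, green, blue), "depth" (420x560 float32, mm along the optical axis (not along the pixel's ray), 0 where there is no reading), "vfov" (degrees; the focal length in pixels is half the picture's height over the tangent of half this angle, whatever the lens; pixels are square), "cx", "cy" (the principal point, pixels), "world_to_cam" (4x4, takes a point from world to camera coordinates). Camera axes: x right, y down, z forward; pixel columns grow to the right and rows downward; lengths in mm; the calibration is good to about 2 mm. A picture is of the moment at which its call begins.
- ctrl.finish_job(): hands the job in; it is judged then, once.
The state is a dict: "clock": time; "qpos": joint angles; "qd": joint speeds; "tau": joint torques, N m; "eef_pos": TCP position; "tool_rot": TCP orientation; "force": force on the tool from outside, world axes, zero at the start; "torque": the same for the moment, N m; "width": finger opening in mm; "gripper_force": force on a finger pad.
Only numpy, scipy, OpenCV 4.12 (cv2) and the standard library are available. Lean on these libraries where they do the work, as an engineer would, in place of code of your own. Each camera call takes 0.05 s, during which the arm holds its last target. There are 200 camera calls.

## Working session

There is one attempt and no reset: what is moved stays moved. The work goes in short steps, Python scripts to look and compute and a tool call to move; the robot and the scene stay as the last step left them, time stands still between calls to the robot, and variables do not carry over. Pictures are saved under pics/ and viewed, at most 10 in all, crops included, and the job is handed in when it is done.

Besides the shell and the picture viewer there is one more tool, called after ">>>" as name(argument=value, ...) on one line, values as JSON. send_rows: Moves the arm, as the interface text tells. Its arguments: {"type":"object","properties":{"series":{"type":"array"}},"required":["series"]}

```bash
mkdir -p pics
cat > h.py <<'E'
import numpy as np, cv2
from cell import sensors, get_image, ctrl
def grab(n):
    d=get_image(n); np.savez('last_%s.npz'%n, **d); return d
def load(n): return np.load('last_%s.npz'%n)
def f(d): return d['img'].shape[0]/2/np.tan(np.radians(float(d['vfov']))/2)
def px(d,u,v,z=None):
    "pixel to world: by depth (z None) or on plane z"
    T=np.linalg.inv(d['world_to_cam']); r=np.array([(u-d['cx'])/f(d),(v-d['cy'])/f(d),1.])
    if z is None:
        p=d['depth'][int(round(v)),int(round(u))]*r
        return T[:3,:3]@p+T[:3,3]
    w=T[:3,:3]@r; o=T[:3,3]
    return o+w*(z-o[2])/w[2]
def save(n,img): cv2.imwrite('pics/'+n,img[:,:,::-1])
def cloud(d):
    T=np.linalg.inv(d['world_to_cam']); v,u=np.mgrid[:420,:560]; Z=d['depth']
    p=np.stack([(u-d['cx'])/f(d)*Z,(v-d['cy'])/f(d)*Z,Z],-1)
    return p@T[:3,:3].T+T[:3,3]
E
python3 - <<'E'
from h import *
for n in('scene','top'):
    d=grab(n); save(n+'0.png',d['img']); print(n,d['vfov'],d['cx'],d['cy'],np.round(np.linalg.inv(d['world_to_cam']),3).tolist())
s=sensors.read_state(); print(s)
E
```

```text
scene 50.07914062999291 286.3640154869602 207.18789116685448 [[0.464, 0.543, -0.7, 1195.952], [0.886, -0.284, 0.367, -333.416], [0.0, -0.79, -0.613, 646.827], [0.0, 0.0, 0.0, 1.0]]
top 56.536918198183 284.72735748301807 207.96607266782314 [[0.071, -0.976, 0.204, 412.583], [-0.997, -0.07, 0.012, -2.095], [0.003, -0.204, -0.979, 910.193], [0.0, 0.0, 0.0, 1.0]]
{'clock': 0.1, 'qpos': array([-1.36180272,  0.62920997,  0.0384749 ,  1.51824307, -0.02700571,
        0.99631271, -0.02001279]), 'qd': array([-5.69341473e-04, -1.46946164e-03, -1.30225351e-03, -3.97975868e-03,
        6.85302936e-04, -7.11402344e-04,  4.74232691e-05]), 'tau': array([ 3.23365486e-03, -5.64536297e+01,  1.23053379e+00, -1.93973422e+01,
        1.12767558e-02,  5.36938605e-03,  3.26273562e-05]), 'eef_pos': array([176.22057469, 625.11866777, 247.51784659]), 'tool_rot': array([-3.13993850e+00,  2.67299685e-05,  2.86675935e+00]), 'force': array([-0.20511478,  0.76156935,  0.19197267]), 'torque': array([-0.00788853,  0.03041921, -0.05313091]), 'gripper_force': 0.0, 'width': 85.37555405030842}
```

View pics/top0.png

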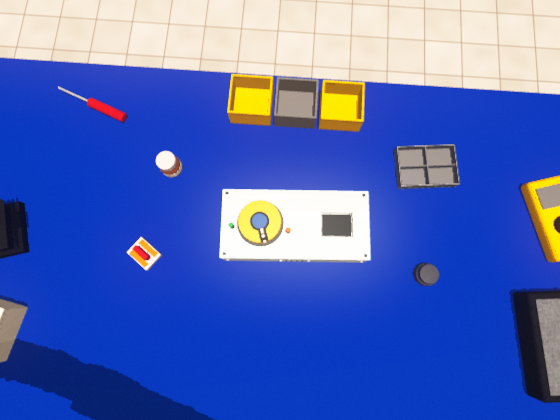

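View pics/scene0.png

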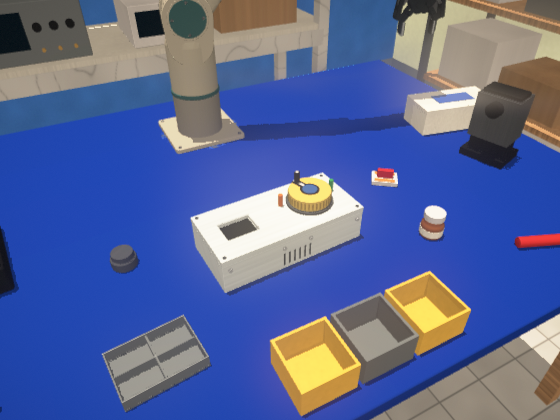

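The top view shows the cassette at about (144,253), the ring at (260,222), its peg near (264,240), the orange post at (288,230), the green at (231,225) and the pocket at (337,225). The scene view agrees: cassette (385,177), pocket (238,228), ring (310,193). Next I enlarge these areas.

```bash
cat >> h.py <<'E'
def crop(img,u0,v0,w,h,s):
    c=cv2.resize(img[v0:v0+h,u0:u0+w],None,fx=s,fy=s,interpolation=cv2.INTER_CUBIC)
    for k in range(0,w,10):
        cv2.line(c,(k*s+s//2,0),(k*s+s//2,6),(255,0,255),1); 
        if k%20==0: cv2.putText(c,str(u0+k),(k*s,16),0,.35,(255,0,255),1)
    for k in range(0,h,10):
        cv2.line(c,(0,k*s+s//2),(6,k*s+s//2),(255,0,255),1)
        cv2.putText(c,str(v0+k),(8,k*s+8),0,.35,(255,0,255),1)
    return c
E
python3 - <<'E'
from h import *
t=load('top');s=load('scene')
a=crop(t['img'],120,232,50,42,7); b=crop(t['img'],220,195,75,50,6)[:294]
o=np.zeros((600,800,3),np.uint8)
o[:294,:350]=a; o[:294,350:800]=b
c=crop(s['img'],275,165,70,50,6)[:300]; e=crop(s['img'],365,160,38,30,10)[:300]
o[300:600,:420]=c; o[300:600,420:800]=e
save('c1.png',o)
o=np.zeros((300,800,3),np.uint8)
o[:,:400]=crop(t['img'],310,200,57,42,7)[:294].repeat(1,0)[:300,:400] if 0 else np.pad(crop(t['img'],310,200,57,42,7)[:294],((0,6),(0,1),(0,0)))
o[:,400:]=np.pad(crop(s['img'],205,200,66,50,6)[:300],((0,0),(0,4),(0,0)))
save('c2.png',o)
C=cloud(t)
for u,v in [(144,253),(135,253),(255,205),(300,245),(330,225),(340,225),(228,200)]: print(u,v,C[v,u].round(1))
E
```

```text
144 253 [470.1 316.   31.4]
135 253 [470.  344.   10.7]
255 205 [581.4  70.3 108. ]
300 245 [507.2 -30.2  80.8]
330 225 [556.1 -92.7  73. ]
340 225 [ 558.1 -114.7   70.8]
228 200 [594.8 132.9  77.5]
```

View pics/c1.png

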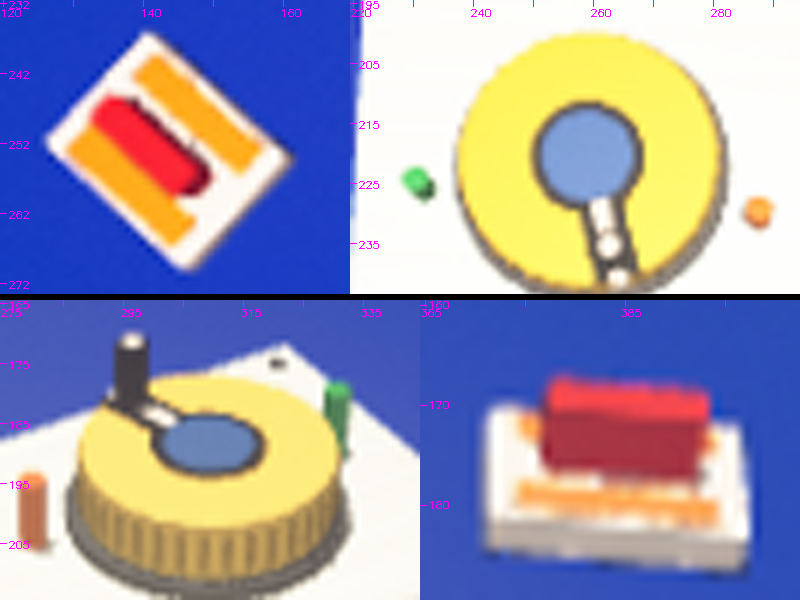

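View pics/c2.png

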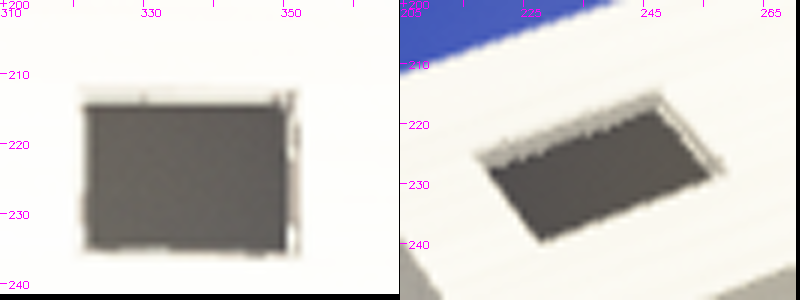

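Cassette top corners in the top view are about (140.6,236), (126,252), (161,254) and (146,270). The pocket rim spans about u 321.5–352 and v 213–235. The posts are at (229,224) and (288,229), and the peg is at about (263,240). Now converting to world coordinates.

```bash
cat >> h.py <<'E'
def q(d,u0,v0,s,pts,z): return np.array([px(d,u0+(x+.5)/s-.5,v0+(y+.5)/s-.5,z)[:2] for x,y in pts])
def tri(pts):
    "pts: list of (d,u,v): least squares point"
    A=np.zeros((3,3));b=np.zeros(3)
    for d,u,v in pts:
        a=px(d,u,v,0);c=px(d,u,v,100);w=(c-a)/np.linalg.norm(c-a);P=np.eye(3)-np.outer(w,w);A+=P;b+=P@a
    return np.linalg.solve(A,b)
E
python3 - <<'E'
from h import *
t=load('top');s=load('scene')
np.set_printoptions(precision=1,suppress=True)
def rep(n,P): 
    e=np.roll(P,-1,0)-P; print(n,P.mean(0),P.tolist() if 0 else '', 'len',np.linalg.norm(e,axis=1),'ang',np.degrees(np.arctan2(e[:,1],e[:,0])))
rep('cas top',q(t,120,232,7,[(148,32),(292,157),(187,268),(46,143)],12))
# scene: plate top corners 
rep('cas scn',q(s,365,160,10,[(490,404-0),(742,428),(748,548),(488,530)] and [(490-420,106),(742-420,126),(748-420,246),(486-420,224)],12))
rep('poc top',q(t,310,200,7,[(84,93),(298,93),(298,252),(84,252)],80))
rep('poc scn',q(s,205,200,6,[(478-400,155),(657-400,90),(724-400,173),(541-400,242)],80))
# rib top
for n,d,b in (('t',t,(120,232,170,274)),('s',s,(365,160,403,190))):
    im=d['img'].astype(int); m=np.zeros(im.shape[:2],bool)
    u0,v0,u1,v1=b; r=im[v0:v1,u0:u1]
    k=(r[...,0]>200)&(r[...,1]<90)
    vv,uu=np.nonzero(k); print(n,'rib px',uu.mean()+u0,vv.mean()+v0,k.sum()); P=np.array([px(d,u+u0,v+v0,34)[:2] for u,v in zip(uu,vv)])
    (c,sz,a)=cv2.minAreaRect(P.astype(np.float32)); print(c,sz,a,P.mean(0))
# orange, green top: crop coords
def cc(d,u0,v0,sc,x,y): return (d,u0+(x+.5)/sc-.5,v0+(y+.5)/sc-.5)
O=[cc(t,220,195,6,757-350,207),cc(s,275,165,6,33,478-300)]
G=[cc(t,220,195,6,417-350,178),cc(s,275,165,6,338,386-300)]
L=[cc(t,220,195,6,587-350,157),cc(s,275,165,6,208,443-300)]
K=[cc(t,220,195,6,619-350,276),cc(s,275,165,6,132,340-300)]
for n,p,z in(('orange',O,108),('green',G,108),('lens',L,110),('pegtop',K,136)):
    print(n,tri(p),px(*p[0],z),px(*p[1],z))
# box edges from depth
C=cloud(t); m=(C[...,2]>74)&(C[...,2]<86)&(C[...,0]>420)&(C[...,0]<680)
k=cv2.minAreaRect(np.argwhere(m)[:, ::-1].astype(np.float32)); 
print(k); B=np.array([px(t,u,v,80)[:2] for u,v in cv2.boxPoints(k)]); rep('box',B)
E
```

```text
cas top [471.4 324. ]  len [64.9 47.9 63.6 47.7] ang [-125.3  142.6   54.5  -35.9]
cas scn [475.  322.7]  len [63.9 54.5 63.9 54.3] ang [  54.   -37.1 -126.2  142.8]
poc top [ 557.8 -106.6]  len [66.3 49.6 65.5 49.5] ang [ -85.9 -178.    94.1    3. ]
poc scn [ 560.4 -106.7]  len [65.4 49.4 64.9 49. ] ang [  93.5    2.2  -86.8 -177.2]
t rib px 140.04705882352943 252.25882352941176 85
(470.43316650390625, 324.1527099609375) (37.716575622558594, 10.669958114624023) 51.225955963134766 [470.9 324.1]
s rib px 385.64102564102564 169.84615384615384 39
(475.81219482421875, 322.5451965332031) (36.86738586425781, 11.348773956298828) 52.67287063598633 [476.1 322.8]
orange [535.3  -1.5 106.8] [535.3  -1.2 108. ] [536.7  -2.5 108. ]
green [537.4 117.7 108. ] [537.  117.1 108. ] [537.5 118.5 108. ]
lens [548.3  58.9 109.6] [548.2  58.8 110. ] [548.8  58.7 110. ]
pegtop [507.1  46.8 131. ] [504.7  42.9 136. ] [514.9  47.1 136. ]
((184.7512664794922, 222.16305541992188), (369.52642822265625, 68.93479919433594), 0.8303154110908508)
box [540.2 220.7]  len [152.1 810.7 150.6 781.6] ang [  11.7  -86.8 -179.3   93.2]
```

Cassette: about (472, 324), rib along 53.5°. Pocket: (558.5, -106.6), box yaw about 3.4°. Ring axis: (548.4, 58.8). Orange post: (535.5, -1.5). I'll move above the cassette, turning -110.5°.

>>> send_rows(series=[[60, [0.205, -0.21, -0.095], [0, 0, -0.92]], [60, [0.205, -0.21, -0.095], [0, 0, -0.92]], [60, [0.205, -0.21, -0.095], [0, 0, -0.92]], [60, [0.205, -0.21, -0.095], [0, 0, -0.92]], [60, [0.205, -0.21, -0.095], [0, 0, -0.92]], [60, [0.205, -0.21, -0.095], [0, 0, -0.92]], [60, [0.205, -0.21, -0.095], [0, 0, -0.92]], [60, [0.205, -0.21, -0.095], [0, 0, -0.92]]])

```text
clock: 1.1
eef_pos: [275.5, 524.0, 202.3]
tool_rot: [-3.142, 0.0, 2.22]
force: [0.1, -0.2, -1.0]
width: 60.0
gripper_force: 0.0
```

>>> send_rows(series=[[60, [0.205, -0.21, -0.095], [0, 0, -0.92]], [60, [0.205, -0.21, -0.095], [0, 0, -0.92]], [60, [0.205, -0.21, -0.095], [0, 0, -0.92]], [60, [0.205, -0.21, -0.095], [0, 0, -0.92]], [60, [0.205, -0.21, -0.095], [0, 0, -0.92]], [60, [0.205, -0.21, -0.095], [0, 0, -0.92]], [60, [0.205, -0.21, -0.095], [0, 0, -0.92]], [60, [0.205, -0.21, -0.095], [0, 0, -0.92]]])

```text
clock: 2.1
eef_pos: [374.0, 423.2, 156.7]
tool_rot: [3.142, -0.0, 1.577]
force: [-0.0, 0.1, -1.2]
width: 60.0
gripper_force: 0.0
```

>>> send_rows(series=[[60, [0.205, -0.21, -0.095], [0, 0, -0.92]], [60, [0.205, -0.21, -0.095], [0, 0, -0.92]], [60, [0.205, -0.21, -0.095], [0, 0, -0.92]], [60, [0.205, -0.21, -0.095], [0, 0, -0.92]], [60, [0.205, -0.21, -0.095], [0, 0, -0.92]], [60, [0.205, -0.21, -0.095], [0, 0, -0.92]], [60, [0.205, -0.21, -0.095], [0, 0, -0.92]], [60, [0.205, -0.21, -0.095], [0, 0, -0.92]]])

```text
clock: 3.1
eef_pos: [472.4, 322.4, 111.1]
tool_rot: [3.142, -0.0, 0.935]
force: [0.4, -0.1, 0.2]
width: 60.4
gripper_force: 0.0
```

>>> send_rows(series=[[60, [0, 0.02, -0.5], [0, 0, 0]], [60, [0, 0, -0.5], [0, 0, 0]], [60, [0, 0, -0.3], [0, 0, 0]], [60, [0, 0, 0], [0, 0, 0]], [0, [0, 0, 0], [0, 0, 0]], [0, [0, 0, 0], [0, 0, 0]], [0, [0, 0, 0], [0, 0, 0]], [0, [0, 0, 0], [0, 0, 0]]])

```text
clock: 4.1
eef_pos: [472.1, 324.8, 34.6]
tool_rot: [3.141, -0.002, 0.94]
force: [-0.3, 0.4, 6.4]
width: 10.3
gripper_force: 61.7
```

>>> send_rows(series=[[0, [0, 0, 0], [0, 0, 0]], [0, [0, 0, 0], [0, 0, 0]]])

```text
clock: 4.35
eef_pos: [472.1, 324.9, 34.6]
tool_rot: [3.141, -0.002, 0.94]
force: [-1.2, -0.4, 6.7]
width: 10.5
gripper_force: 61.7
```

>>> send_rows(series=[[0, [0, 0, 0.4], [0, 0, 0]], [0, [0, 0, 0.7], [0, 0, 0]], [0, [0, 0, 0.7], [0, 0, 0]], [0, [0, 0, 0.7], [0, 0, 0]], [0, [0.09, -0.45, 0], [0, 0, 0.5]], [0, [0.09, -0.45, 0], [0, 0, 0.5]], [0, [0.09, -0.45, 0], [0, 0, 0.5]], [0, [0.09, -0.45, 0], [0, 0, 0.5]]])

```text
clock: 5.35
eef_pos: [493.0, 215.6, 183.7]
tool_rot: [-3.142, -0.0, 1.116]
force: [-1.1, 0.1, -1.5]
width: 10.5
gripper_force: 60.9
```

>>> send_rows(series=[[0, [0.09, -0.45, 0], [0, 0, 0.5]], [0, [0.09, -0.45, 0], [0, 0, 0.5]], [0, [0.09, -0.45, 0], [0, 0, 0.5]], [0, [0.09, -0.45, 0], [0, 0, 0.5]], [0, [0.09, -0.45, 0], [0, 0, 0.5]], [0, [0.09, -0.45, 0], [0, 0, 0.5]], [0, [0.09, -0.45, 0], [0, 0, 0.5]], [0, [0.09, -0.45, 0], [0, 0, 0.5]]])

```text
clock: 6.35
eef_pos: [536.3, -0.4, 183.6]
tool_rot: [-3.142, -0.0, 1.465]
force: [0.1, 0.5, -0.8]
width: 10.4
gripper_force: 60.8
```

>>> send_rows(series=[[0, [0.09, -0.45, 0], [0, 0, 0.5]], [0, [0.09, -0.45, 0], [0, 0, 0.5]], [0, [0.09, -0.45, -0.2], [0, 0, 0.5]], [0, [0.09, -0.44, -0.2], [0, 0, 0.4]], [0, [0, 0, -0.4], [0, 0, 0]], [0, [0, 0, -0.2], [0, 0, 0]], [0, [0, 0, 0], [0, 0, 0]], [0, [0, 0, 0], [0, 0, 0]]])

```text
clock: 7.35
eef_pos: [558.4, -106.6, 124.1]
tool_rot: [3.141, 0.0, 1.63]
force: [-0.9, 0.7, -0.8]
width: 10.4
gripper_force: 60.8
```

Run:
```python
from h import *
t=grab('top');s=grab('scene')
o=np.zeros((300,800,3),np.uint8)
a=crop(t['img'],305,195,66,50,6); b=crop(s['img'],195,180,66,50,6)
o[:,:396]=a;o[:,400:796]=b; save('c3.png',o); print(sensors.read_state()['eef_pos'])
```

```text
[ 558.54721884 -106.71332693  124.33956009]
```

View pics/c3.png

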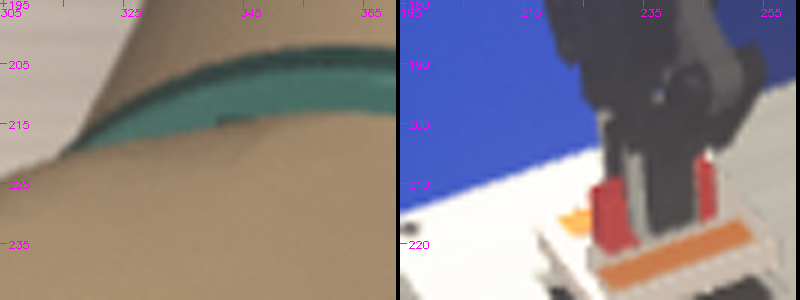

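The top camera's view is blocked by the arm. In the scene view the cassette hangs level over the pocket, with the plate around (218–257, 215–235). I'll take a larger crop of it.

Run:
```python
from h import *
s=load('scene')
save('c4.png',crop(s['img'],205,195,64,60,9))
```

```text
(no output)
```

View pics/c4.png

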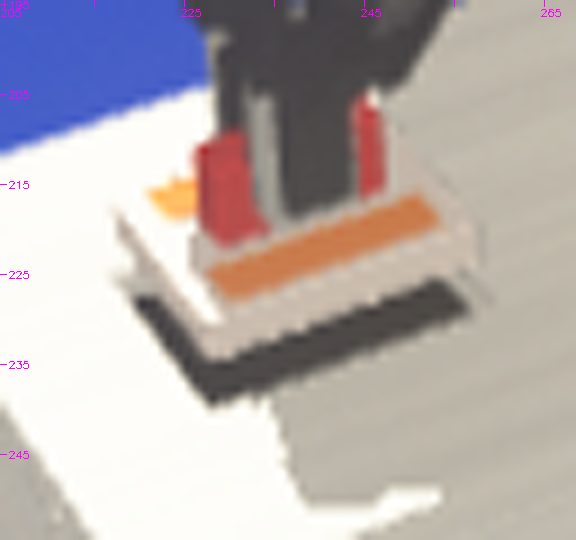

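Run:
```python
from h import *
s=load('scene'); np.set_printoptions(precision=1,suppress=True)
def a(e): return np.degrees(np.arctan2(e[1],e[0]))
T=q(s,205,195,9,[(118,212),(215,326),(472,231)],101.7); U=q(s,205,195,9,[(213,360),(476,263)],89.7)
P0=q(s,205,200,6,[(78,155),(257,90),(324,173),(141,242)],80); P1=q(s,205,195,9,[(213,405),(485,300)],80)
print('top L,N,R',T,'ctr',(T[0]+T[2])/2,np.linalg.norm(T[1]-T[0]),np.linalg.norm(T[2]-T[1]),a(T[2]-T[1]),a(T[1]-T[0]))
print('under N,R',U,np.linalg.norm(U[1]-U[0]),a(U[1]-U[0]))
print('rim before L,F,R,N',P0,'now N,R',P1,a(P1[1]-P1[0]))
```

```text
top L,N,R [[ 542.6 -140. ]
 [ 586.9 -135.5]
 [ 583.4  -75.8]] ctr [ 563.  -107.9] 44.449025559654324 59.852661395582516 93.34032696979058 5.752369829304832
under N,R [[ 583.4 -135.6]
 [ 580.1  -73.8]] 61.81233226161325 93.01619761881537
rim before L,F,R,N [[ 537.8 -140.5]
 [ 533.8  -75.2]
 [ 583.2  -73.2]
 [ 586.8 -138.1]] now N,R [[ 586.  -137.4]
 [ 581.6  -72.8]] 93.8857892730289
```

The rim and the plate edges agree within about 1 mm in both directions, so I'll lower gently and feel for contact.

>>> send_rows(series=[[0, [0, 0, -0.1], [0, 0, 0]], [0, [0, 0, -0.05], [0, 0, 0]], [0, [0, 0, -0.05], [0, 0, 0]], [0, [0, 0, 0], [0, 0, 0]]])

```text
clock: 7.95
eef_pos: [557.8, -107.0, 111.2]
tool_rot: [-3.141, -0.0, 1.629]
force: [0.6, 0.0, -0.7]
width: 10.5
gripper_force: 60.8
```

No contact force with the underside nominally below the rim, so it has entered. I'll continue down.

>>> send_rows(series=[[0, [0, 0, -0.04], [0, 0, 0]], [0, [0, 0, -0.03], [0, 0, 0]], [0, [0, 0, 0], [0, 0, 0]]])

```text
clock: 8.32
eef_pos: [557.9, -106.9, 107.2]
tool_rot: [-3.141, -0.0, 1.629]
force: [0.7, -0.1, -1.2]
width: 10.2
gripper_force: 60.8
```

>>> send_rows(series=[[0, [0, 0, -0.03], [0, 0, 0]], [0, [0, 0, 0], [0, 0, 0]]])

```text
clock: 8.57
eef_pos: [558.1, -107.1, 106.6]
tool_rot: [3.141, -0.0, 1.629]
force: [-1.8, 0.7, 7.5]
width: 10.5
gripper_force: 62.0
```

Run:
```python
from h import *
s=grab('scene')
save('c5.png',crop(s['img'],205,195,64,60,9))
```

```text
(no output)
```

View pics/c5.png

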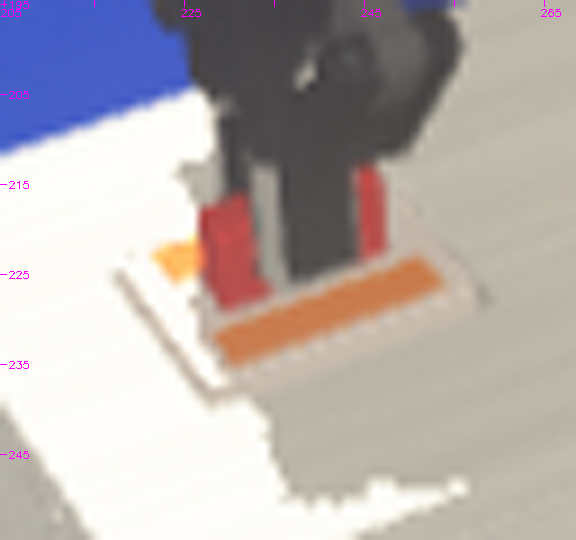

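The cassette is down in the pocket flush all round: TCP 106.6, just as predicted for the seated height, with 7.5 N of contact. I'll release it and lift.

>>> send_rows(series=[[30, [0, 0, 0], [0, 0, 0]], [40, [0, 0, 0], [0, 0, 0]], [40, [0, 0, 0], [0, 0, 0]], [40, [0, 0, 0.3], [0, 0, 0]], [40, [0, 0, 0.7], [0, 0, -1]], [40, [0, 0, 1], [0, 0, -1]], [40, [0, -0.5, 0], [0, 0, -1]], [40, [-0.5, -0.5, 0], [0, 0, -1]]])

```text
clock: 9.62
eef_pos: [529.9, -167.3, 226.3]
tool_rot: [3.138, -0.0, 1.28]
force: [-0.6, -1.2, 0.2]
width: 40.0
gripper_force: 0.0
```

>>> send_rows(series=[[40, [-0.8, -0.8, 0], [0, 0, -1]], [40, [-0.8, -0.8, 0], [0, 0, -1]], [40, [0, -0.8, 0], [0, 0, -1]], [40, [0, -0.5, 0], [0, 0, -1]], [40, [0, 0, 0], [0, 0, -1]]])

```text
clock: 10.25
eef_pos: [438.6, -336.7, 225.7]
tool_rot: [3.14, 0.002, 0.837]
force: [-0.6, 0.9, -0.4]
width: 39.9
gripper_force: 0.0
```

Run:
```python
from h import *
t=grab('top');s=grab('scene')
o=np.zeros((600,800,3),np.uint8)
a=crop(t['img'],225,195,66,55,6)[:330]; b=crop(t['img'],310,200,57,45,7); c=crop(s['img'],275,165,70,45,6); e=crop(s['img'],205,200,62,45,6)
o[:330,:396]=a; o[:315,400:799]=b; o[330:600,:420]=c; o[330:600,425:797]=e
save('c6.png',o)
```

```text
(no output)
```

View pics/c6.png

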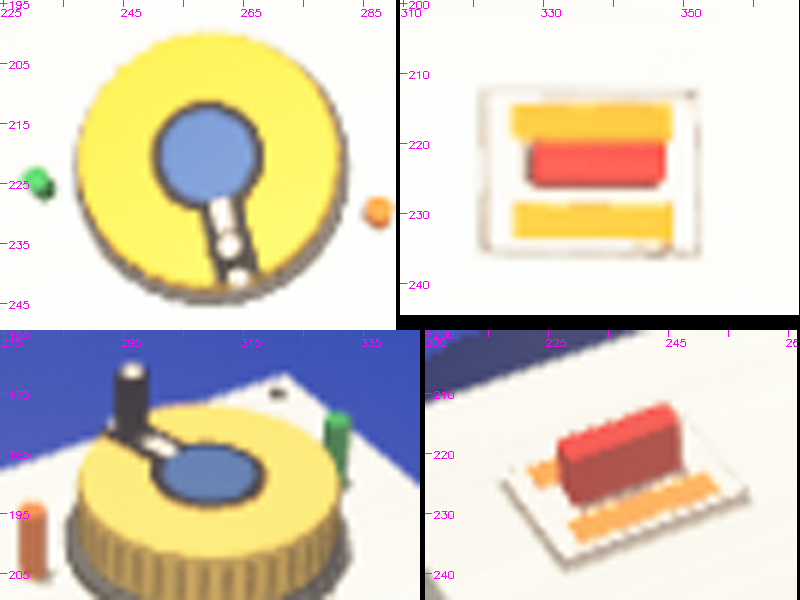

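The cassette is seated square in the pocket in both views. The peg top is at crop (228,245) in the top panel and (132,42) in the scene panel. The line runs from (218,205) to (238,277). Computing the angles.

Run:
```python
from h import *
t=load('top');s=load('scene'); np.set_printoptions(precision=1,suppress=True)
def cc(d,u0,v0,sc,x,y): return (d,u0+(x+.5)/sc-.5,v0+(y+.5)/sc-.5)
K=[cc(t,225,195,6,228,245),cc(s,275,165,6,132,42)]
L=[cc(t,225,195,6,208,157),cc(s,275,165,6,208,473-330)]
O=[cc(t,225,195,6,377,210),cc(s,275,165,6,33,508-330)]
print('peg',tri(K),px(*K[0],136),px(*K[1],136)); print('lens',tri(L),px(*L[0],110),px(*L[1],110)); print('or',tri(O),px(*O[0],108),px(*O[1],108))
A=tri(L); 
for P in (tri(K),tri(O)): v=(P-A)[:2]; print(np.linalg.norm(v),np.degrees(np.arctan2(v[1],v[0]))%360)
l=q(t,225,195,6,[(218,203),(238,277)],110); v=l[1]-l[0]; print(l,np.degrees(np.arctan2(v[1],v[0]))%360)
# ring outer circle, top view: yellow mask
m=(t['img'][...,0]>200)&(t['img'][...,2]<130)&(t['img'][...,1]>180); m[:195]=0;m[250:]=0;m[:,:230]=0;m[:,:][:,286:]=0
C=max(cv2.findContours(m.astype(np.uint8),0,1)[0],key=cv2.contourArea); (c,ax,an)=cv2.fitEllipse(cv2.convexHull(C)); print('ring ellipse',c,ax,px(t,*c,110))
```

```text
peg [514.8  47.3 135.1] [514.7  47.4 136. ] [516.   46.5 136. ]
lens [548.4  58.7 109.7] [548.3  58.4 110. ] [548.8  58.7 110. ]
or [534.5  -1.3 106.2] [534.2  -1.2 108. ] [536.7  -2.5 108. ]
35.48142074020333 198.70709468891457
61.59593108744164 256.9159981623955
[[532.5  53.7]
 [507.4  44.7]] 199.69023627126487
ring ellipse (259.3085632324219, 221.21429443359375) (41.66529083251953, 43.11082077026367) [547.3  58.2 110. ]
```

>>> send_rows(series=[[35, [0.16, 0.8, 0], [0, 0, -0.72]], [35, [0.16, 0.8, 0], [0, 0, -0.72]], [35, [0.16, 0.8, 0], [0, 0, -0.72]], [35, [0.16, 0.8, 0], [0, 0, -0.72]], [35, [0.16, 0.8, 0], [0, 0, -0.72]], [35, [0.16, 0.8, 0], [0, 0, -0.72]], [35, [0.16, 0.8, -0.3], [0, 0, -0.72]], [35, [0.15, 0.8, -0.4], [0, 0, -0.72]]])

```text
clock: 11.35
eef_pos: [516.3, 53.1, 183.5]
tool_rot: [-3.141, -0.002, 0.343]
force: [1.1, 0.7, -0.4]
width: 35.1
gripper_force: 0.0
```

>>> send_rows(series=[[35, [0, 0, 0], [0, 0, 0]], [35, [0, 0, 0], [0, 0, 0]]])

```text
clock: 11.6
eef_pos: [515.5, 50.4, 183.5]
tool_rot: [3.141, 0.0, 0.343]
force: [0.4, -0.2, -0.2]
width: 34.8
gripper_force: 0.0
```

>>> send_rows(series=[[35, [-0.01, -0.05, -0.4], [0, 0, 0]], [35, [0, 0, -0.39], [0, 0, 0]], [35, [0, 0, 0], [0, 0, 0]], [15, [0, 0, 0], [0, 0, 0]], [0, [0, 0, 0], [0, 0, 0]], [0, [0, 0, 0], [0, 0, 0]], [0, [0, 0, 0], [0, 0, 0]]])

```text
clock: 12.48
eef_pos: [515.8, 47.0, 137.4]
tool_rot: [3.141, -0.002, 0.341]
force: [-2.1, -0.9, 5.5]
width: 8.9
gripper_force: 58.7
```

Run:
```python
import numpy as np
a=np.radians(199+58*np.arange(9)/8); p=35.5*np.c_[np.cos(a),np.sin(a)]/60
print(np.diff(p,axis=0).round(3).tolist(), 58/8/5/2)
```

```text
[[0.029, -0.069], [0.037, -0.065], [0.045, -0.06], [0.052, -0.053], [0.059, -0.046], [0.064, -0.039], [0.068, -0.03], [0.072, -0.021]] 0.725
```

>>> send_rows(series=[[0, [0.014, -0.035, 0], [0, 0, 0.725]], [0, [0.015, -0.034, 0], [0, 0, 0.725]], [0, [0.018, -0.033, 0], [0, 0, 0.725]], [0, [0.019, -0.032, 0], [0, 0, 0.725]], [0, [0.022, -0.03, 0], [0, 0, 0.725]], [0, [0.023, -0.03, 0], [0, 0, 0.725]], [0, [0.025, -0.027, 0], [0, 0, 0.725]], [0, [0.027, -0.026, 0], [0, 0, 0.725]]])

```text
clock: 13.48
eef_pos: [525.1, 32.6, 137.4]
tool_rot: [3.141, -0.001, 0.849]
force: [-2.0, 0.1, 8.1]
width: 9.1
gripper_force: 58.8
```

>>> send_rows(series=[[0, [0.029, -0.024, 0], [0, 0, 0.725]], [0, [0.03, -0.022, 0], [0, 0, 0.725]], [0, [0.032, -0.02, 0], [0, 0, 0.725]], [0, [0.032, -0.019, 0], [0, 0, 0.725]], [0, [0.034, -0.015, 0], [0, 0, 0.725]], [0, [0.034, -0.015, 0], [0, 0, 0.725]], [0, [0.036, -0.011, 0], [0, 0, 0.725]], [0, [0.036, -0.01, 0], [0, 0, 0.725]]])

```text
clock: 14.48
eef_pos: [540.9, 24.1, 137.4]
tool_rot: [3.141, -0.0, 1.355]
force: [-2.3, -0.5, 7.2]
width: 9.4
gripper_force: 58.7
```

>>> send_rows(series=[[0, [0, 0, 0], [0, 0, 0]], [0, [0, 0, 0], [0, 0, 0]]])

```text
clock: 14.72
eef_pos: [541.1, 24.0, 137.4]
tool_rot: [3.14, -0.0, 1.353]
force: [-1.9, -0.6, 7.2]
width: 8.8
gripper_force: 58.8
```

>>> send_rows(series=[[25, [0, 0, 0], [0, 0, 0]], [35, [0, 0, 0], [0, 0, 0]], [35, [0, 0, 0], [0, 0, 0]], [35, [0, 0, 0.6], [0, 0, 0]], [35, [0, 0, 0.9], [0, 0, 0]], [35, [-0.3, -0.9, 0], [0, 0, 0]], [35, [-0.3, -0.9, 0], [0, 0, 0]], [35, [-0.3, -0.9, 0], [0, 0, 0]]])

```text
clock: 15.72
eef_pos: [486.2, -138.7, 226.3]
tool_rot: [3.141, 0.0, 1.355]
force: [0.6, -0.4, -0.2]
width: 34.8
gripper_force: 0.0
```

>>> send_rows(series=[[35, [-0.3, -0.9, 0], [0, 0, 0]], [35, [-0.3, -0.9, 0], [0, 0, 0]], [35, [-0.3, -0.9, 0], [0, 0, 0]], [35, [0, -0.6, 0], [0, 0, 0]], [35, [0, 0, 0], [0, 0, 0]], [35, [0, 0, 0], [0, 0, 0]]])

```text
clock: 16.48
eef_pos: [432.8, -334.3, 225.7]
tool_rot: [-3.141, -0.001, 1.354]
force: [0.1, 0.6, 0.1]
width: 34.9
gripper_force: 0.0
```

Run:
```python
from h import *
t=grab('top');s=grab('scene')
o=np.zeros((600,800,3),np.uint8)
a=crop(t['img'],225,195,66,55,6)[:330]; b=crop(t['img'],310,200,57,45,7); c=crop(s['img'],275,165,70,45,6); e=crop(s['img'],205,200,62,45,6)
o[:330,:396]=a; o[:315,400:799]=b; o[330:600,:420]=c; o[330:600,425:797]=e
save('c7.png',o)
```

```text
(no output)
```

View pics/c7.png

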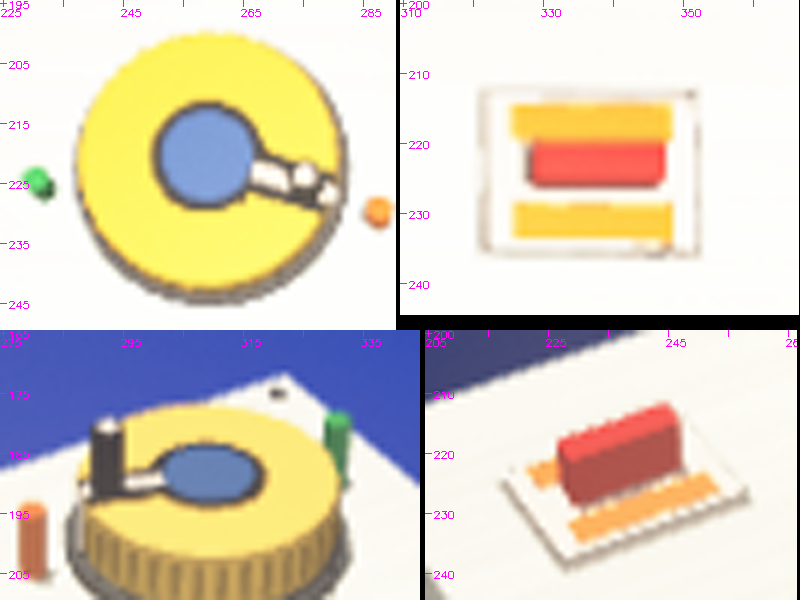

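The line runs from crop (250,169.5) to (329,194) and aims at the orange post (377,210.5). The cassette is unmoved. A numeric check follows.

Run:
```python
from h import *
t=load('top');s=load('scene'); np.set_printoptions(precision=1,suppress=True)
def cc(d,u0,v0,sc,x,y): return (d,u0+(x+.5)/sc-.5,v0+(y+.5)/sc-.5)
A=np.array([548.1,58.5]); O=px(*cc(t,225,195,6,377,210.5),108)[:2]; Os=px(*cc(s,275,165,6,33,178),108)[:2]
an=lambda v:np.degrees(np.arctan2(v[1],v[0]))%360
l=q(t,225,195,6,[(250,169.5),(329,194)],110)
P=tri([cc(t,225,195,6,305,174),cc(s,275,165,6,108,95)])
print('post',an(O-A),an(Os-A),'line',an(l[1]-l[0]),an(l[1]-A),'peg',P,an(P[:2]-A), px(*cc(t,225,195,6,305,174),136),px(*cc(s,275,165,6,108,95),136))
# line centroid by white pixels on the ring, between black edges
print(sensors.read_state()['clock'])
```

```text
post 256.77132423055394 259.3981074911584 line 256.6767704188146 257.12523953028364 peg [540.5  23.8 135.9] 257.6412879540611 [540.4  23.6 136. ] [540.6  23.9 136. ]
16.575
```

```bash
python3 -c "
from cell import ctrl
print(ctrl.finish_job())"
```

```text
the job is handed in; nothing more can be done
None
```

The job is handed in: the cassette is seated flat in the pocket, and the ring's white line points at the orange post within about 1–2° (3.8° allowed) by the last camera check; the hand-in returned no verdict.

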